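Run tins out of the chute into a tray, holding the gate lever on its third notch

ROBOT

A 7-joint arm with a two-finger parallel gripper is mounted at the origin on the work surface. World frame = base frame: x ahead of the robot, y to its left, z up, the work surface at z = 0. Lengths are in m, angles in rad, forces in N, time in s.
With the tool pointing down it reaches from about 0.425 to 1.025 m from the base axis. Payload 3.6 kg.
Tool frame: the origin (TCP) lies midway between the tips of the shut fingers; the grasp point (between the pads) lies 19 mm behind it; z points along the fingers, y is the line along which they close (so a half turn about z gives the same grasp; the last joint's range is limited). The gripper opens to 85 mm and grips with 20 to 120 N. Pads are 22 mm wide; open, the fingers measure 114 mm over their backs; the gripper's body (76 mm by 85 mm) begins 54 mm behind the grasp point. The pads swing forward as they close: fully open they stand 13 mm farther back than shut.
Start: joints at [-1.28, 0.591, 0.048, 1.609, -0.033, 0.943, -0.034], TCP at [0.272, 0.672, 0.231] pointing down, gripper open.
Joint ranges: [-2.69, 2.69], [-0.47, 2.24], [-1.27, 1.36], [0.19, 2.51], [-1.53, 4.68], [0.08, 2.07], [-3.09, 3.09]. Speed limits (rad/s): [2.57, 2.57, 3.14, 3.14, 3.14, 3.14, 3.14].

INTERFACE

Orientations are given as a rotation vector (axis times angle).
In Python, from cell import env gives the robot as it stands.
- The arm moves only by the tool apply_moves, never from a script. Its argument "series" is a list of rows, each a list of 7 numbers: the shift along the tool's x, y, z as a fraction of full scale, then the turn, a rotation vector about the tool's x, y, z as a fraction of full scale, then the opening, from 0 (shut) to 1 (fully open). A call has exactly 8 rows; each row is the pose to reach, as a shift and turn from the pose commanded when the call began, along the tool's axes at that moment; what a row does not reach only later rows make up. Full scale, the value 1, is 0.6 m for a shift and 45 degrees for a turn. A row lasts 1/12 s, in which the tool goes at most 41.7 mm and 7.16 degrees, less where a joint would pass 70% of its speed; a pose out of reach is approached as far as the arm can. A call with a number of a shift or a turn outside -1 to 1 is refused whole. A call with a gripper value outside its range is refused whole. The fingers move at their own pace and stop on an object; the grip force is fixed at half the most. Time passes only in rows, so rows that repeat a pose let the fingers close, or fill a call up. It gives the time, the measured TCP pose, the force, the opening and the grip force at its end, in the units of the state.
- env.get_obs(): the state, without advancing time (a new reading comes with each control period).
- env.capture(name): name is "scene" or "top"; returns (picture, depth): 384x512x3 uint8, red, green, blue; 384x512 float32, m along the optical axis (not along the pixel's ray), 0 where there is no reading.
- env.get_calibration(name): a dict with "camera_matrix" (3x3 intrinsics, pixels), "k1" (the pictures are not rectified: a ray, as slopes to the right and down, at radius r is drawn at 1 + k1 r^2 times it, then the intrinsics apply), "eye" and "orientation" of the camera in the world. Camera axes: x right, y up, looking along -z (the intrinsics and any distortion apply to the point x, -y, -z); pixel columns grow to the right and rows downward; lengths in m; the calibration is good to about 2 mm. A picture is of the moment at which its call begins. get_calibration takes no time and is no camera call.
- env.close_job(): hands the job in; it is judged then, once.
The state is a dict: "clock": time; "qpos": joint angles; "qvel": joint speeds; "effort": joint torques, N m; "eef_pos": TCP position; "tool_rot": TCP orientation; "ft_force": force on the tool from outside, world axes, zero at the start; "torque": the same for the moment, N m; "grip_width": finger opening in m; "gripper_force": force on a finger pad.
Only numpy, scipy, OpenCV 4.12 (cv2) and the standard library are available. Lean on these libraries where they do the work, as an engineer would, in place of code of your own. Each camera call takes 0.05 s, during which the arm holds its last target. There are 200 camera calls.

TASK

Two standard food tins wait behind the spring-shut red gate of the tin chute. Slide the empty green tray, square and centred, under the chute's mouth until you feel it fully home against the yellow stop plate and let go of it; only then press the red gate lever's black grip down, past its first and second notches to the third (standard tins), without forcing it, so that both tins roll into the tray. The lever springs back if let go: your program finishes while still holding it down on the third notch, tins in the tray, tray still in place, and the other goods on the bench left where they are.

Things in the scene. Friction and masses are not known exactly. Their poses are not given: they have to be found in the camera images.
- chute: Fixed sheet-metal tin chute on grey legs, 124 mm wide, 320 mm long, open on top. Origin on the bench, midway along the front face of its yellow stop plate (200 mm wide, top 56 mm up). Its y axis runs level along the chute to the upper end; the tray comes from the -y side and stops at the plane y = 0. x is across; the lever's grip is on the -x side, towards the robot.
- chute_lip (a point): Middle of the front edge of the chute's sloping floor (7 degrees), at chute y = -30 mm, 80 mm above the bench; floor 3 mm thick; it reaches over the tray's front wall. The shut gate stands 18 mm behind this edge. The chute's side walls are 58 mm high: their tops are 140 mm above the bench near the gate, 177 mm at the upper end (chute y = 287 mm).
- tray: Loose shallow dark-green tray, open on top, 200 (its x) by 260 (its y) by 62 mm high, about 0.9 kg, walls 10 mm, floor 5 mm thick. Origin in the middle of its underside. Its +y wall is the front, which meets the stop plate; home, its axes lie along the chute's, its origin 130 mm to the -y side of the chute's. Starts 40 to 100 mm short, up to 20 mm off centre, 7 degrees askew. Slides at 4 to 7 N.
- tray_front (a point): Middle of the outer face of the tray's front (+y) wall, 30 mm above the bench; at the chute's y = 0 when fully home.
- tray_rim (a point): Middle of the top edge of the tray's rear (-y) wall, 62 mm above the bench, 125 mm from the tray's origin; this wall is 10 mm thick along the tray's y and free to be pinched from above or pushed.
- lever (a joint): Gate lever angle, rad: 0 = gate shut, where it starts and always springs back to; grows as the grip goes down. Notches felt at 0.23, 0.46 and 0.72 (third: standard tins); end stop at 0.79. Standard tins pass above about 0.55. Pressing takes 2 to 9 N at the grip: it climbs to 5.5, 7 and 8 N on the way into notch one, two and three and drops 3 N past each click. No notch holds it by itself.
- lever_grip (a point): Centre of the black grip (moves with the lever): a level round bar, 24 mm diameter, 100 mm long, along the chute's x axis, sticking out to -x from the red lever arm. This point is 65 mm outside the chute's wall, 195 mm above the bench at the start and 89 mm on the third notch.
- lever_pivot (a point): Fixed point on the lever's level axis (along the chute's x), 142 mm above the bench, in the same plane across the chute as lever_grip. The grip's centre swings about it at 150 mm radius on the +y side: 0.36 rad above level when the gate is shut, 0.36 rad below level on the third notch.
- tin0: Loose standard food tin with a red sleeve, 74 mm diameter, 109 mm long, about 0.46 kg, lying across the chute behind the gate. Origin in its middle, x along its axis.
- tin1: Like tin0 with a yellow sleeve, next behind it. Origin in its middle. Lying in the tray a tin's origin is 42 mm above the bench.
- fish_tin: Bystander: flat blue tin standing on the bench, 84 mm diameter, 36 mm high, origin in its middle.
- paste_tin: Bystander: small red tin standing on the bench, 53 mm diameter, 60 mm high, origin in its middle.
- tape_gun: Bystander: blue parcel-tape dispenser with a brown roll and black handle, about 180 x 50 x 80 mm, origin under the roll.
- jar: Bystander: amber jar with a red cap, 72 mm diameter, 125 mm high, origin under its centre.
- oil: Bystander: green bottle with a yellow cap, 68 mm diameter, 220 mm high, origin under its centre.
Mind the look-alikes: they are no part of the job. Leave any blue or pink look-alike of the tin0 alone. What is shaped like the tin1 but blue is not meant.

How it is judged:
By the outcome, as a careful person would: the job done as asked, in the order asked, and still so for the second after the job is handed in, while the arm keeps its last pose, push and grip.
It also fails if it takes over 51 s, if anything falls off the work surface, if the arm or the gripper's body presses on something with over 40 N, if the wrist force passes 120 N, or if a joint passes its speed limit or range.

## Working session

There is one attempt and no reset: what is moved stays moved. The work goes in short steps, Python scripts to look and compute and a tool call to move; the robot and the scene stay as the last step left them, time stands still between calls to the robot, and variables do not carry over. Pictures are saved under pics/ and viewed, at most 10 in all, crops included, and the job is handed in when it is done.

Besides the shell and the picture viewer there is one more tool, called after "Call:" by a JSON object that holds its "fn" and its "kwargs". apply_moves: Moves the arm, as the interface text tells. Shift numbers are shares of 0.6 m and turn numbers shares of 45 degrees, none past 1 either way. Its arguments: {"type":"object","properties":{"series":{"type":"array"}},"required":["series"]}

```bash
ls; mkdir -p pics; cat > h.py <<'E'
from cell import env
import numpy as np, cv2
from scipy.spatial.transform import Rotation as R
def cap(n,save=None):
    p,d=env.capture(n)
    if save: cv2.imwrite(save,cv2.cvtColor(p,cv2.COLOR_RGB2BGR))
    return p,d
def rot(c):
    o=np.array(c["orientation"],float)
    return o if o.shape==(3,3) else R.from_rotvec(o).as_matrix()
def world(n,u,v,d):
    c=env.get_calibration(n);K=np.array(c["camera_matrix"])
    s=cv2.undistortPoints(np.array([[[u,v]]],float),K,np.array([c["k1"],0,0,0,0.]))[0,0]
    return np.array(c["eye"])+rot(c)@(d*np.array([s[0],-s[1],-1]))
def atz(n,u,v,z):
    e=np.array(env.get_calibration(n)["eye"]);r=world(n,u,v,1.)-e
    return e+r*(z-e[2])/r[2]
E
python3 - <<'E'
from h import *
for n in("scene","top"):
    p,d=cap(n,f"pics/{n}0.png");np.save(f"{n}0.npy",d)
    print(env.get_calibration(n))
print(env.get_obs())
E
```

```text
pics
{'camera_matrix': array([[416.83678927,   0.        , 257.61478831],
       [  0.        , 416.83678927, 188.70183012],
       [  0.        ,   0.        ,   1.        ]]), 'k1': 0.007991629128831492, 'eye': array([ 1.6381239 , -0.12233735,  0.86944756]), 'orientation': array([0.8000199 , 0.74276938, 1.35254056])}
{'camera_matrix': array([[391.5614655 ,   0.        , 257.54509128],
       [  0.        , 391.5614655 , 186.67914313],
       [  0.        ,   0.        ,   1.        ]]), 'k1': -0.1154176962649214, 'eye': array([ 0.26266528, -0.04220396,  1.62821791]), 'orientation': array([ 0.14519242, -0.13796275, -1.5754072 ])}
{'clock': 0.1, 'qpos': array([-1.2795117 ,  0.59201368,  0.04829752,  1.60969563, -0.0332862 ,
        0.94270606, -0.03368556]), 'qvel': array([ 8.87979109e-04,  4.94652721e-04,  2.42107655e-04, -3.69985916e-03,
        1.54265692e-05, -3.51072339e-04,  1.69471992e-03]), 'effort': array([ 5.16814267e-03, -5.49996793e+01,  1.55301165e+00, -1.98825860e+01,
        9.61395388e-03,  3.77825418e-03,  1.26949544e-05]), 'eef_pos': array([0.27184533, 0.67129931, 0.23026435]), 'tool_rot': array([-0.60047781, -3.08339768,  0.00314226]), 'ft_force': array([ 0.42828372, -0.27368414, -0.55562944]), 'torque': array([-0.00812889, -0.01141845,  0.00350983]), 'gripper_force': 0.0, 'grip_width': 0.08514897684619475}
```

```bash
sleep 1; python3 - <<'E'
import cv2
for n in("scene","top"):
    p=cv2.imread(f"pics/{n}0.png"); cv2.imwrite(f"pics/{n}0b.png",cv2.resize(p,(800,600),interpolation=cv2.INTER_CUBIC))
E
```

```text
(no output)
```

View pics/scene0b.png

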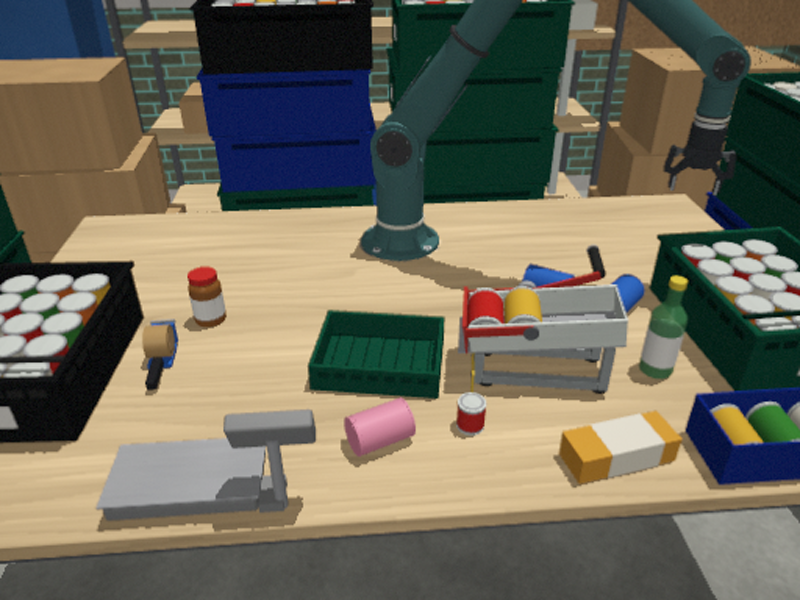

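View pics/top0b.png

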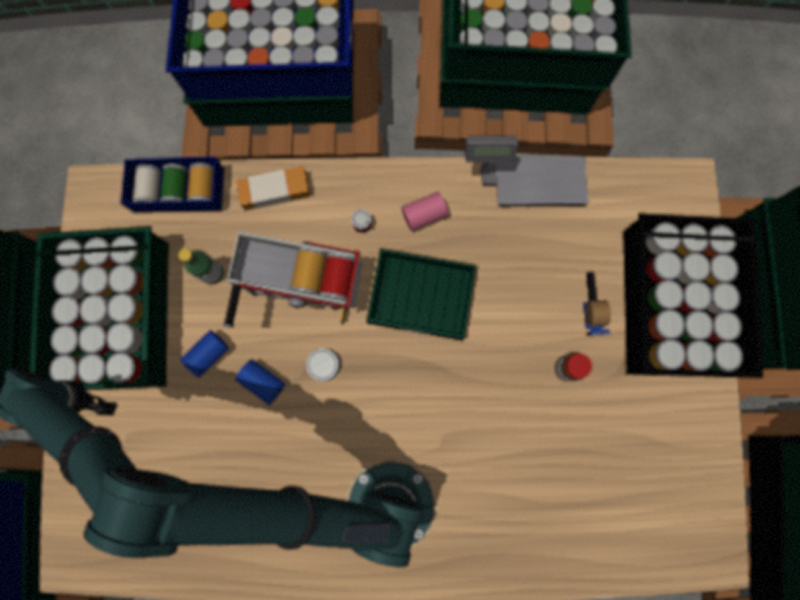

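The scene picture shows the tray at about (380,355), the chute at (545,320) with the red and yellow tins at its lower end, and the grip at (596,262). In the top picture the tray is at (423,293), the chute at (295,270), and the grip at (232,305).

Candidates for tins in the top picture:
- Red tin in the chute: (338,275)
- Yellow tin in the chute: (308,270)
- Blue look-alikes: (205,353) and (260,382)
- Pink look-alike: (425,210)
- Crate tins

I choose the two in the chute. For the tray, the only loose shallow green one is at (423,293). Next is one close crop to check this.

```bash
python3 - <<'E'
import cv2
p=cv2.imread("pics/top0.png")[140:225,138:312]; cv2.imwrite("pics/c1.png",cv2.resize(p,None,fx=4.5,fy=4.5,interpolation=cv2.INTER_CUBIC))
E
```

```text
(no output)
```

View pics/c1.png

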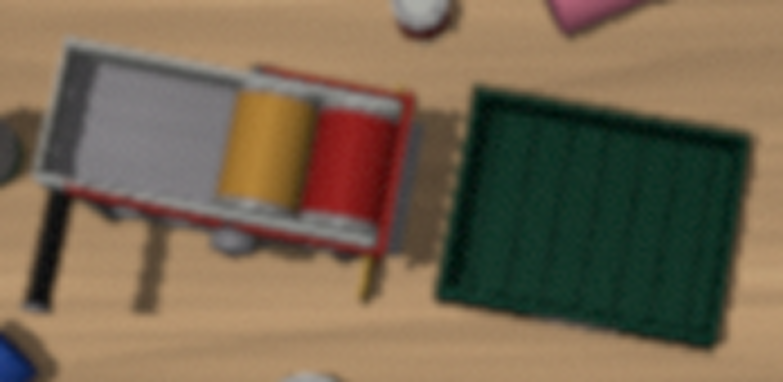

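The crop confirms it: red and yellow tins lie behind the red gate, and the grip runs (60,190)–(38,308). Tray rim corners are (476,88), (750,135), (713,347), (438,300), and the stop plate end is at (368,290).

```bash
cat >> h.py <<'E'
def cloud(n,d):
    c=env.get_calibration(n);K=np.array(c["camera_matrix"])
    v,u=np.mgrid[:d.shape[0],:d.shape[1]]
    s=cv2.undistortPoints(np.stack([u.ravel(),v.ravel()],1).astype(float)[:,None],K,np.array([c["k1"],0,0,0,0.]))[:,0]
    P=np.c_[s[:,0],-s[:,1],-np.ones(len(s))]*d.ravel()[:,None]
    P=P@rot(c).T+np.array(c["eye"]); P[d.ravel()==0]=np.nan
    return P.reshape(*d.shape,3)
def tray(p,P):
    q=p.astype(int); m=(q[...,1]>q[...,0]+8)&(q[...,1]>q[...,2]+3)&(abs(P[...,2]-.06)<.009)&(P[...,0]>.35)&(P[...,0]<.8)&(P[...,1]>-.35)&(P[...,1]<.2)
    return P[m]
E
python3 - <<'E'
from h import *
pp=lambda x,y:((x+.5)/4.5-.5+138,(y+.5)/4.5-.5+140)
for nm,pts,z in [("tray",[(476,88),(750,135),(713,347),(438,300)],.062),("chuteup",[(67,40),(37,182)],.177),("plate",[(365,300)],.056),("wall gate",[(404,97),(376,247)],.140),("grip",[(60,190),(38,308)],.195)]:
    for a in pts: print(nm,atz("top",*pp(*a),z).round(4))
for n in("top","scene"):
    p=cv2.cvtColor(cv2.imread(f"pics/{n}0.png"),cv2.COLOR_BGR2RGB);d=np.load(f"{n}0.npy");P=cloud(n,d)
    T=tray(p,P); r=cv2.minAreaRect(T[:,:2].astype(np.float32)*1000); print(n,"tray",len(T),r, cv2.boxPoints(r).round(0).tolist())
    q=p.astype(int)
    reg=(P[...,0]>.3)&(P[...,0]<.85)&(P[...,1]>-.05)&(P[...,1]<.5)
    g=reg&(q.max(2)<50)&(P[...,2]>.17); 
    if g.any(): r=cv2.minAreaRect(P[g][:,:2].astype(np.float32)*1000);print(n,"grip",g.sum(),np.median(P[g],0),r)
    y=reg&(q[...,0]>120)&(q[...,2]<q[...,0]*.5)&(P[...,2]<.062)&(P[...,2]>.005)&(q[...,1]>q[...,0]*.6)
    if y.any(): print(n,"plate",P[y].round(3)[:30].tolist())
    # walls: grey, high
    gr=reg&(q.max(2)-q.min(2)<30)&(P[...,2]>.125)&(P[...,2]<.185)&(q.max(2)>100)
    if gr.any(): r=cv2.minAreaRect(P[gr][:,:2].astype(np.float32)*1000);print(n,"walls",gr.sum(),r,cv2.boxPoints(r).round(0).tolist())
    for c,nm in(((q[...,0]>110)&(q[...,1]<60)&(q[...,2]<60),"red"),):
        k=reg&c&(P[...,2]>.1); r=cv2.minAreaRect(P[k][:,:2].astype(np.float32)*1000);print(n,nm,k.sum(),r)
E
```

```text
tray [0.6637 0.0211 0.062 ]
tray [ 0.6171 -0.2286  0.062 ]
tray [ 0.4237 -0.1898  0.062 ]
tray [0.4684 0.0556 0.062 ]
chuteup [0.6814 0.3694 0.177 ]
chuteup [0.5568 0.39   0.177 ]
plate [0.4697 0.1218 0.056 ]
wall gate [0.6363 0.0807 0.14  ]
wall gate [0.5044 0.104  0.14  ]
grip [0.5461 0.3647 0.195 ]
grip [0.4467 0.3794 0.195 ]
top tray 397 ((544.8798217773438, -84.81005859375), (253.3184356689453, 195.29110717773438), 79.32888793945312) [[425.0, -191.0], [617.0, -227.0], [664.0, 22.0], [472.0, 58.0]]
top grip 110 [0.50162223 0.36977079 0.20475304] ((550.06787109375, 404.18060302734375), (203.0218505859375, 67.63007354736328), 33.853755950927734)
top plate [[0.847, 0.273, 0.062], [0.848, 0.265, 0.058], [0.848, 0.261, 0.058], [0.847, 0.256, 0.061], [0.849, 0.253, 0.055], [0.849, 0.249, 0.055], [0.849, 0.244, 0.055], [0.847, 0.239, 0.06], [0.849, 0.236, 0.055], [0.849, 0.232, 0.053], [0.849, 0.413, 0.053], [0.847, 0.408, 0.056], [0.847, 0.403, 0.057], [0.849, 0.401, 0.05], [0.847, 0.395, 0.057], [0.847, 0.391, 0.056], [0.845, 0.385, 0.06], [0.845, 0.274, 0.054], [0.845, 0.27, 0.055], 
[... 1162 characters left out ...]
32, 0.099, 0.03], [0.672, 0.088, 0.06], [0.635, 0.099, 0.028], [0.669, 0.089, 0.053], [0.628, 0.101, 0.019], [0.669, 0.089, 0.049], [0.672, 0.088, 0.048], [0.63, 0.094, 0.008], [0.672, 0.089, 0.044], [0.636, 0.093, 0.009], [0.668, 0.09, 0.037], [0.644, 0.092, 0.012], [0.672, 0.089, 0.036], [0.648, 0.091, 0.012], [0.672, 0.089, 0.032], [0.657, 0.089, 0.015], [0.674, 0.089, 0.03], [0.665, 0.088, 0.018]]
scene walls 1766 ((588.5408935546875, 243.16287231445312), (296.1421203613281, 166.11520385742188), 78.93336486816406) [[479.0, 114.0], [642.0, 82.0], [698.0, 373.0], [535.0, 404.0]]
scene red 716 ((595.6064453125, 214.39596557617188), (269.3996887207031, 149.22203063964844), 79.96892547607422)
```

```bash
cat >> h.py <<'E'
def go(tgt,yaw=None,base=None):
    """rows for TCP target; yaw(deg)=direction of tool y measured from +y towards +x, tool down"""
    o=env.get_obs(); A=R.from_rotvec(o["tool_rot"]); s=A.inv().apply(np.array(tgt)-o["eef_pos"])/.6
    t=np.zeros(3)
    if yaw is not None:
        a=np.radians(yaw); c=[]
        for k in(1,-1):
            y=k*np.array([np.sin(a),np.cos(a),0]);z=np.array([0,0,-1.]);B=R.from_matrix(np.c_[np.cross(y,z),y,z])
            c.append((A.inv()*B).as_rotvec())
        t=min(c,key=np.linalg.norm)/(np.pi/4)
    print("shift",s.round(4),"turn",t.round(4),"F",o["ft_force"].round(1),"t",round(o["clock"],2),"tcp",o["eef_pos"].round(4))
E
python3 - <<'E'
from h import *
o0=np.array([.5717,.0966]);a=np.radians(9.5)
for n in("top","scene"):
    p=cv2.cvtColor(cv2.imread(f"pics/{n}0.png"),cv2.COLOR_BGR2RGB).astype(int);P=cloud(n,np.load(f"{n}0.npy"))
    D=P[...,:2]-o0; X=D@[np.cos(a),-np.sin(a)];Y=D@[np.sin(a),np.cos(a)];Z=P[...,2]
    m=(abs(Z-(.1415+.1237*Y))<.008)&(Y>.06)&(Y<.28)&(abs(X)<.085)&(abs(X)>.045)&(p.max(2)-p.min(2)<40)
    for s in(1,-1):
        k=m&(X*s>0); 
        if k.sum()>10: f=np.polyfit(Y[k],X[k],1);print(n,s,k.sum(),"slope",f[0].round(4),"x at 0,.15",np.polyval(f,[0,.15]).round(4))
    m=(p.max(2)<60)&(Z>.17)&(X<-.07)&(X>-.2)&(Y>.2)&(Y<.31)
    print(n,"grip",m.sum(),X[m].min(),X[m].max(),np.median(Y[m]),np.percentile(Z[m],[5,50,95]))
    T=tray(p,P); q=(T[:,:2]-o0)@np.array([[np.cos(a),np.sin(a)],[-np.sin(a),np.cos(a)]])
    print(n,"tray x' y' ang",cv2.minAreaRect(q.astype(np.float32)*1000))
go([.522,-.208,.30],10.5)
E
```

```text
top 1 122 slope 0.0334 x at 0,.15 [0.0548 0.0598]
top -1 162 slope 0.0289 x at 0,.15 [-0.0664 -0.0621]
top grip 111 -0.16694754657032715 -0.07245804612182846 0.25554251992389854 [0.19874632 0.20521955 0.21054949]
top tray x' y' ang ((3.4888839721679688, -183.34877014160156), (253.31842041015625, 195.2910614013672), 88.82888793945312)
scene 1 312 slope 0.0307 x at 0,.15 [0.0578 0.0624]
scene -1 208 slope 0.0537 x at 0,.15 [-0.069 -0.061]
scene grip 92 -0.1656977308204318 -0.07012127387130157 0.2543109322426818 [0.19980385 0.20499966 0.2081487 ]
scene tray x' y' ang ((10.238922119140625, -183.87811279296875), (258.2505187988281, 201.98040771484375), 88.89685821533203)
shift [-0.9364 -1.2022 -0.1137] turn [-2.600e-03 -1.000e-04 -2.565e-01] F [ 0.4 -0.3 -0.6] t 0.1 tcp [0.2718 0.6713 0.2303]
```

Call:
{"fn": "apply_moves", "kwargs": {"series": [[-0.03,-0.04,-0.04,0,0,-0.03,0.6],[-0.07,-0.09,-0.07,0,0,-0.06,0.6],[-0.11,-0.14,-0.1,0,0,-0.1,0.6],[-0.15,-0.19,-0.11,0,0,-0.13,0.6],[-0.19,-0.245,-0.11,0,0,-0.16,0.6],[-0.23,-0.3,-0.11,0,0,-0.19,0.6],[-0.27,-0.355,-0.11,0,0,-0.22,0.6],[-0.31,-0.41,-0.11,0,0,-0.256,0.6]]}}

```text
clock: 0.77
eef_pos: [0.3521, 0.3719, 0.2971]
tool_rot: [-0.286, -3.128, 0.001]
ft_force: [0.5, 0.6, 0.0]
grip_width: 0.0512
gripper_force: 0.0
```

```bash
python3 - <<'E'
from h import *
from scipy.optimize import least_squares
o0=np.array([.5717,.0966]);a=np.radians(9.5)
for n in("scene","top"):
    p=cv2.cvtColor(cv2.imread(f"pics/{n}0.png"),cv2.COLOR_BGR2RGB).astype(int);P=cloud(n,np.load(f"{n}0.npy"))
    D=P[...,:2]-o0; X=D@[np.cos(a),-np.sin(a)];Y=D@[np.sin(a),np.cos(a)];Z=P[...,2]
    zt=.1415+.1237*Y
    for s in(1,-1):
        k=(Z>zt-.045)&(Z<zt-.007)&(Y>.03)&(Y<.285)&(abs(X*s-.062)<.014)&(p.max(2)-p.min(2)<40)
        if k.sum()>20:
            r=least_squares(lambda q:X[k]-q[0]-q[1]*Y[k]-q[2]*(zt[k]-Z[k]),[s*.062,0,0],loss="soft_l1",f_scale=.002).x;print(n,s,k.sum(),r.round(4),"deg",9.5+np.degrees(r[1]))
    for nm,c,lo,hi in(("gate/tin red",(p[...,0]>100)&(p[...,1]<60),0,0),):
        pass
    y=(p[...,0]>100)&(p[...,2]<p[...,0]*.5)&(p[...,1]>p[...,0]*.6)&(Z>.02)&(Z<.062)&(abs(Y)<.02)&(abs(X)<.12)
    if y.sum()>5: f=np.polyfit(X[y],Y[y],1);print(n,"plate",y.sum(),"deg",9.5-np.degrees(f[0]),f,X[y].min(),X[y].max())
    # tray side walls straight lines
    T=tray(p,P); print(n,"tin yellow",)
    t=(p[...,0]>120)&(p[...,2]<p[...,0]*.4)&(p[...,1]>p[...,0]*.5)&(Z>.1)&(abs(X)<.07)&(Y>.03)&(Y<.2)
    print(t.sum(),cv2.minAreaRect(np.c_[X[t],Y[t]].astype(np.float32)*1000))
go([.522,-.208,.20],10.5)
E
```

```text
scene 1 774 [ 0.0618  0.0128 -0.0344] deg 10.236004691686444
scene -1 464 [-0.0612  0.0178 -0.0151] deg 10.519515043363633
scene plate 26 deg 9.602161076880014 [-0.00178305  0.0089881 ] 0.038451755603736495 0.1019062327111933
scene tin yellow
343 ((0.7547874450683594, 103.66426086425781), (68.20748901367188, 91.36287689208984), 89.98604583740234)
top 1 82 [0.0549 0.0289 0.0192] deg 11.157489688465692
top -1 43 [-0.0529 -0.0009 -0.3836] deg 9.447861111033005
top plate 15 deg 10.823387901821489 [-0.02309748  0.01143032] -0.09970140942548973 0.09267607611721501
top tin yellow
302 ((-1.1202163696289062, 106.75045776367188), (55.159019470214844, 86.6297836303711), 89.30919647216797)
shift [-0.4536 -0.8991  0.1622] turn [-0.0006 -0.0002  0.0013] F [0.5 0.6 0. ] t 0.77 tcp [0.3521 0.3719 0.2971]
```

Call:
{"fn": "apply_moves", "kwargs": {"series": [[-0.03,-0.06,0,0,0,0,0.6],[-0.06,-0.12,0,0,0,0,0.6],[-0.09,-0.18,0,0,0,0,0.6],[-0.12,-0.24,0,0,0,0,0.6],[-0.15,-0.3,0,0,0,0,0.6],[-0.18,-0.36,0,0,0,0,0.6],[-0.21,-0.42,0,0,0,0,0.6],[-0.24,-0.48,0,0,0,0,0.6]]}}

```text
clock: 1.43
eef_pos: [0.4409, 0.0627, 0.2973]
tool_rot: [-0.288, -3.128, -0.0]
ft_force: [1.0, 1.3, -0.3]
grip_width: 0.0515
gripper_force: 0.0
```

Call:
{"fn": "apply_moves", "kwargs": {"series": [[-0.03,-0.06,0.01,0,0,0,0.6],[-0.06,-0.12,0.03,0,0,0,0.6],[-0.09,-0.18,0.05,0,0,0,0.6],[-0.12,-0.24,0.07,0,0,0,0.6],[-0.15,-0.3,0.1,0,0,0,0.6],[-0.18,-0.36,0.13,0,0,0,0.6],[-0.21,-0.415,0.16,0,0,0,0.6],[-0.214,-0.419,0.16,0,0,0,0.6]]}}

```text
clock: 2.1
eef_pos: [0.5205, -0.2129, 0.1988]
tool_rot: [-0.3, -3.125, 0.007]
ft_force: [-0.2, -1.0, 0.2]
grip_width: 0.0513
gripper_force: 0.0
```

```bash
python3 - <<'E'
from h import *
go([.523,-.209,.032],10.6)
p,d=cap("scene"); q=cv2.resize(p[150:300,170:410],None,fx=3.3,fy=3.3,interpolation=cv2.INTER_CUBIC); cv2.imwrite("pics/s1.png",q[...,::-1])
E
```

```text
shift [-0.0033  0.0084  0.278 ] turn [-0.0056 -0.0023 -0.0084] F [-0.2 -1.   0.2] t 2.1 tcp [ 0.5205 -0.2129  0.1988]
```

View pics/s1.png

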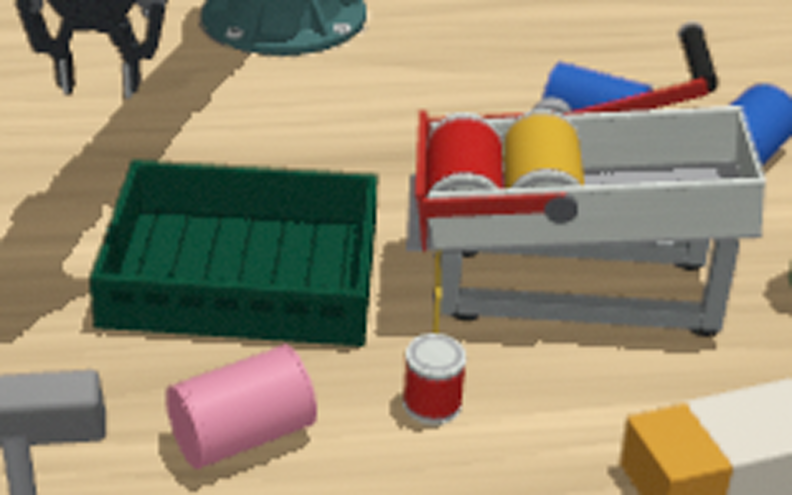

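The crop shows the fingers at (65,90) and (130,90) above the tray's rear wall. The tray is clear of the paste tin at (435,380). Next I descend and pinch.

Call:
{"fn": "apply_moves", "kwargs": {"series": [[-0.003,0.008,0.05,-0.005,-0.002,-0.008,0.6],[-0.003,0.008,0.1,-0.005,-0.002,-0.008,0.6],[-0.003,0.008,0.15,-0.005,-0.002,-0.008,0.6],[-0.003,0.008,0.19,-0.005,-0.002,-0.008,0.6],[-0.003,0.008,0.22,-0.005,-0.002,-0.008,0.6],[-0.003,0.008,0.25,-0.005,-0.002,-0.008,0.6],[-0.003,0.008,0.27,-0.005,-0.002,-0.008,0.6],[-0.003,0.008,0.278,-0.005,-0.002,-0.008,0.6]]}}

```text
clock: 2.82
eef_pos: [0.5234, -0.1997, 0.0332]
tool_rot: [-0.276, -3.129, -0.008]
ft_force: [-0.4, 0.2, -0.6]
grip_width: 0.0514
gripper_force: 0.0
```

Call:
{"fn": "apply_moves", "kwargs": {"series": [[0,0,0,0,0,0,0.4],[0,0,0,0,0,0,0.3],[0,0,0,0,0,0,0.2],[0,0,0,0,0,0,0.1],[0,0,0,0,0,0,0],[0,0,0,0,0,0,0],[0,0,0,0,0,0,0],[0,0,0,0,0,0,0]]}}

```text
clock: 3.48
eef_pos: [0.5248, -0.2039, 0.0358]
tool_rot: [0.282, 3.124, 0.002]
ft_force: [-0.4, -5.4, 6.2]
grip_width: 0.0088
gripper_force: 59.8
```

```bash
python3 - <<'E'
from h import *
o=env.get_obs();print(o["grip_width"],o["gripper_force"],o["eef_pos"],o["ft_force"])
a=np.radians(10.2); t=o["eef_pos"]+np.r_[-.010*np.cos(a)+.045*np.sin(a),.010*np.sin(a)+.045*np.cos(a),0]; t[2]=o["eef_pos"][2]
go(t,10.2)
E
```

```text
0.00879995891089116 59.77381467819214 [ 0.52478821 -0.20394535  0.03584698] [-0.36047293 -5.36343361  6.24703295]
shift [0.0168 0.075  0.    ] turn [ 0.0019  0.0061 -0.0024] F [-0.4 -5.4  6.2] t 3.48 tcp [ 0.5248 -0.2039  0.0358]
```

Call:
{"fn": "apply_moves", "kwargs": {"series": [[0.003,0.01,0,0,0,0,0],[0.006,0.02,0,0,0,0,0],[0.009,0.03,0,0,0,0,0],[0.012,0.04,0,0,0,0,0],[0.014,0.05,0,0,0,0,0],[0.016,0.06,0,0,0,0,0],[0.017,0.07,0,0,0,0,0],[0.017,0.075,0,0,0,0,0]]}}

```text
clock: 4.15
eef_pos: [0.5234, -0.1582, 0.0358]
tool_rot: [0.282, 3.123, -0.0]
ft_force: [-0.5, -8.1, 3.0]
grip_width: 0.009
gripper_force: 59.6
```

```bash
cat > m.py <<'E'
from h import *
import sys
o0=np.array([.5717,.0966]);a=np.radians(10.2)
for n in("top","scene"):
    p,d=cap(n,f"pics/{n}_{sys.argv[1]}.png");P=cloud(n,d);p=p.astype(int)
    D=P[...,:2]-o0; X=D@[np.cos(a),-np.sin(a)];Y=D@[np.sin(a),np.cos(a)];Z=P[...,2]
    y=(p[...,0]>100)&(p[...,2]<p[...,0]*.5)&(p[...,1]>p[...,0]*.6)&(Z>.02)&(Z<.064)&(abs(Y)<.025)&(abs(X)<.12)
    if y.any():print(n,"plate",y.sum(),X[y].min(),X[y].max(),np.median(Y[y]))
    T=tray(p,P);q=(T[:,:2]-o0)@np.array([[np.cos(a),np.sin(a)],[-np.sin(a),np.cos(a)]])
    # edges by y-slices
    c=[];
    for y0 in np.arange(q[:,1].min()+.02,q[:,1].max()-.02,.008):
        s=q[abs(q[:,1]-y0)<.004,0]
        if len(s)>2: c.append((y0,s.min(),s.max()))
    c=np.array(c); 
    for j in(1,2):
        f=least(c[:,0],c[:,j]); print(n,"side",j,"deg",np.degrees(f[1]).round(2),"x at ends",f[0]+f[1]*q[:,1].min(),f[0]+f[1]*q[:,1].max())
    print(n,"tray y",q[:,1].min(),q[:,1].max())
E
cat >> h.py <<'E'
def least(y,x):
    from scipy.optimize import least_squares
    return least_squares(lambda f:f[0]+f[1]*y-x,[np.median(x),0],loss="soft_l1",f_scale=.002).x
E
python3 m.py a
```

```text
top plate 14 -0.09921711011260212 0.09471763940923573 0.011858233597098486
top side 1 deg -73.4 x at ends 0.14029639519798215 -0.14052886288085803
top side 2 deg 0.62 x at ends 0.09102706177791343 0.09340911127049865
top tray y -0.2255678946912244 -0.006345427262553482
scene plate 26 0.035733556784349016 0.10073661691421364 0.009190585841891693
scene side 1 deg 0.01 x at ends -0.09539829436365958 -0.09534644972171254
scene side 2 deg 0.28 x at ends 0.10084320798054648 0.1021214901103017
scene tray y -0.2655872654673907 -0.006334924026193906
```

```bash
python3 - <<'E'
import cv2,numpy as np
t=cv2.imread("pics/top_a.png")[140:225,150:312]; s=cv2.imread("pics/scene_a.png")[160:265,200:400]
t=cv2.resize(t,(800,290),interpolation=cv2.INTER_CUBIC)[:, :]; s=cv2.resize(s,(560,294),interpolation=cv2.INTER_CUBIC); s=cv2.copyMakeBorder(s,0,0,0,240,0)
cv2.imwrite("pics/ab.png",np.vstack([t,s]))
E
```

```text
(no output)
```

View pics/ab.png

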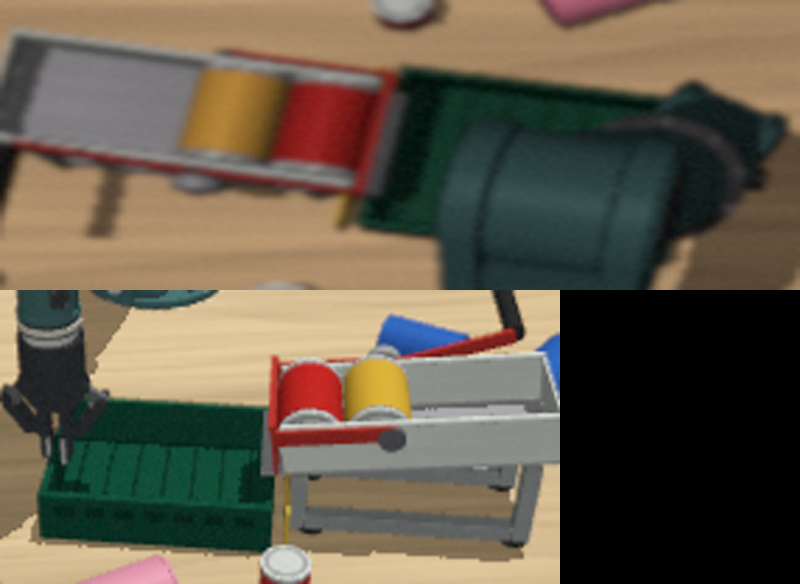

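Tray and plate edges agree: +x side at 0.1015 against 0.1007 in the scene view, and 0.0934 against 0.0947 in the top view. The angle is within about 0.4°, and roughly 10–15 mm of gap is left. I'll push slowly.

Call:
{"fn": "apply_moves", "kwargs": {"series": [[0,0.002,0,0,0,0,0],[0,0.004,0,0,0,0,0],[0,0.006,0,0,0,0,0],[0,0.008,0,0,0,0,0],[0,0.01,0,0,0,0,0],[0,0.012,0,0,0,0,0],[0,0.014,0,0,0,0,0],[0,0.016,0,0,0,0,0]]}}

```text
clock: 4.92
eef_pos: [0.5245, -0.1499, 0.0359]
tool_rot: [0.283, 3.123, -0.001]
ft_force: [-1.4, -8.2, 3.5]
grip_width: 0.0092
gripper_force: 59.6
```

Call:
{"fn": "apply_moves", "kwargs": {"series": [[0,0.001,0,0,0,0,0],[0,0.002,0,0,0,0,0],[0,0.003,0,0,0,0,0],[0,0.004,0,0,0,0,0],[0,0.005,0,0,0,0,0],[0,0.006,0,0,0,0,0],[0,0.007,0,0,0,0,0],[0,0.008,0,0,0,0,0]]}}

```text
clock: 5.58
eef_pos: [0.5252, -0.1452, 0.0359]
tool_rot: [0.282, 3.123, -0.001]
ft_force: [-1.6, -8.5, 3.5]
grip_width: 0.0087
gripper_force: 59.6
```

Call:
{"fn": "apply_moves", "kwargs": {"series": [[0,0.001,0,0,0,0,0],[0,0.002,0,0,0,0,0],[0,0.003,0,0,0,0,0],[0,0.004,0,0,0,0,0],[0,0.005,0,0,0,0,0],[0,0.006,0,0,0,0,0],[0,0.007,0,0,0,0,0],[0,0.008,0,0,0,0,0]]}}

```text
clock: 6.25
eef_pos: [0.5255, -0.1435, 0.0359]
tool_rot: [0.286, 3.122, -0.007]
ft_force: [-2.2, -14.7, 2.1]
grip_width: 0.009
gripper_force: 59.4
```

Call:
{"fn": "apply_moves", "kwargs": {"series": [[0,0.001,0,0,0,0,0],[0,0.002,0,0,0,0,0],[0,0.003,0,0,0,0,0],[0,0.004,0,0,0,0,0],[0,0.005,0,0,0,0,0],[0,0.005,0,0,0,0,0],[0,0.005,0,0,0,0,0],[0,0.005,0,0,0,0,0]]}}

```text
clock: 6.92
eef_pos: [0.5255, -0.1436, 0.0358]
tool_rot: [0.289, 3.122, -0.012]
ft_force: [-2.3, -19.0, 2.0]
grip_width: 0.0091
gripper_force: 59.3
```

```bash
python3 m.py b; python3 -c "
from h import *
go([0.5255,-0.1433,0.2],10.2)"
```

```text
top plate 6 -0.09243959739472873 0.09047519810497551 0.011972348988256623
top side 1 deg -1.8 x at ends 0.09084242268827732 0.08296633276314432
top side 2 deg -0.01 x at ends 0.09179265254822318 0.09173854494301127
top tray y -0.24606291070591457 0.004822969416388219
scene plate 19 0.0580188692563877 0.10235750017357893 0.009937261139087957
scene side 1 deg 0.85 x at ends -0.09823073445800568 -0.09439402427912762
scene side 2 deg 0.01 x at ends 0.10092781221229764 0.10099344096183341
scene tray y -0.25152250856426034 0.006214966402426221
shift [-0.0019 -0.0014 -0.2735] turn [-0.0088  0.0092 -0.0082] F [ -2.7 -19.4   0.6] t 7.02 tcp [ 0.5255 -0.1436  0.0359]
```

Fully home: no further motion at 19 N, the edges are aligned, and the angle is 0.0°. Releasing and lifting.

Call:
{"fn": "apply_moves", "kwargs": {"series": [[0,0,0,0,0,0,0.7],[0,0,0,0,0,0,0.7],[0,0,0,0,0,0,0.7],[0,-0.01,0,0,0,0,0.7],[0,-0.01,0,0,0,0,0.7],[0,-0.01,-0.02,0,0,0,0.7],[0,-0.01,-0.07,0,0,0,0.7],[0,-0.01,-0.13,0,0,0,0.7]]}}

```text
clock: 7.68
eef_pos: [0.523, -0.1388, 0.1125]
tool_rot: [-0.277, -3.126, -0.008]
ft_force: [1.1, 0.4, -0.0]
grip_width: 0.0596
gripper_force: 0.0
```

```bash
python3 m.py c; python3 - <<'E'
from h import *
o0=np.array([.5717,.0966]);a=np.radians(10.2)
p=cv2.cvtColor(cv2.imread("pics/scene0.png"),cv2.COLOR_BGR2RGB).astype(int)
for n in("top","scene"):
    p=cv2.cvtColor(cv2.imread(f"pics/{n}0.png"),cv2.COLOR_BGR2RGB).astype(int);P=cloud(n,np.load(f"{n}0.npy"))
    D=P[...,:2]-o0; X=D@[np.cos(a),-np.sin(a)];Y=D@[np.sin(a),np.cos(a)];Z=P[...,2]
    m=(p.max(2)<60)&(Z>.17)&(X<-.07)&(X>-.2)&(Y>.2)&(Y<.31)
    f=np.polyfit(X[m],Y[m],1);print(n,"grip",m.sum(),X[m].min(),X[m].max(),np.median(Y[m]),f,np.percentile(Z[m],[5,50,95]))
g=o0+np.array([[np.cos(a),np.sin(a)],[-np.sin(a),np.cos(a)]])@[-.127,.255];print("grip world",g)
go([.40,0.1,.29],10.2); go([g[0],g[1],.29],10.2)
E
```

```text
top plate 5 -0.09210074429879186 -0.06698583552582531 0.01117184496846626
top side 1 deg 0.4 x at ends 0.08671928520462781 0.08813831171807837
top side 2 deg 0.95 x at ends 0.08931008993326849 0.09263526514003297
top tray y -0.19648904396493122 0.004464462418351123
scene plate 21 0.055380225579579515 0.10332203332391347 0.009665370715732471
scene side 1 deg 0.11 x at ends -0.09636914496810345 -0.09585652497191899
scene side 2 deg 0.7 x at ends 0.09934225439007788 0.1024976895095125
scene tray y -0.25102895169805184 0.006275894307437279
top grip 111 -0.17006233081355607 -0.07562729803109995 0.2541621200452984 [0.00981155 0.25534744] [0.19874632 0.20521955 0.21054949]
scene grip 101 -0.16881561541170426 -0.07046468110398134 0.2532978253979797 [0.03253339 0.2570944 ] [0.19894921 0.20459343 0.20813789]
grip world [0.49186377 0.37005964]
shift [ 0.2777  0.3581 -0.2888] turn [0.0051 0.014  0.001 ] F [ 1.4 -0.4  0.2] t 7.78 tcp [ 0.5281 -0.1405  0.1177]
shift [ 0.2063  0.8281 -0.2861] turn [0.0051 0.014  0.001 ] F [ 1.4 -0.4  0.2] t 7.78 tcp [ 0.5281 -0.1405  0.1177]
```

Call:
{"fn": "apply_moves", "kwargs": {"series": [[0,0,-0.06,0,0,0,0.3],[0,0,-0.12,0,0,0,0],[0.01,0.03,-0.18,0,0,0,0],[0.03,0.07,-0.23,0,0,0,0],[0.05,0.12,-0.27,0,0,0,0],[0.07,0.18,-0.28,0,0,0,0],[0.08,0.24,-0.28,0,0,0,0],[0.1,0.3,-0.28,0,0,0,0]]}}

```text
clock: 8.45
eef_pos: [0.4974, 0.0493, 0.2828]
tool_rot: [0.278, 3.124, 0.008]
ft_force: [0.9, 1.0, 0.1]
grip_width: 0.0002
gripper_force: 0.0
```

Call:
{"fn": "apply_moves", "kwargs": {"series": [[0.015,0.06,0,0,0,0,0],[0.03,0.12,0,0,0,0,0],[0.04,0.18,0,0,0,0,0],[0.055,0.24,0,0,0,0,0],[0.07,0.3,0,0,0,0,0],[0.08,0.36,0,0,0,0,0],[0.09,0.42,0,0,0,0,0],[0.1,0.48,0,0,0,0,0]]}}

```text
clock: 9.12
eef_pos: [0.4876, 0.3433, 0.2825]
tool_rot: [0.277, 3.128, 0.006]
ft_force: [0.8, 0.2, -0.5]
grip_width: -0.0004
gripper_force: 0.0
```

```bash
python3 - <<'E'
from h import *
go([.49,.370,.225],10.2)
p,d=cap("scene"); q=cv2.resize(p[120:260,230:430],None,fx=3.6,fy=3.6,interpolation=cv2.INTER_CUBIC); cv2.imwrite("pics/s2.png",q[...,::-1])
go([.49,.370,.225],10.2)
E
```

```text
shift [0.004  0.0442 0.0959] turn [0.0048 0.001  0.0019] F [ 0.8  0.2 -0.5] t 9.12 tcp [0.4876 0.3433 0.2825]
shift [-0.0013  0.0261  0.0961] turn [0.0149 0.0011 0.0149] F [0.1 6.5 0.7] t 9.17 tcp [0.4865 0.354  0.2825]
```

View pics/s2.png

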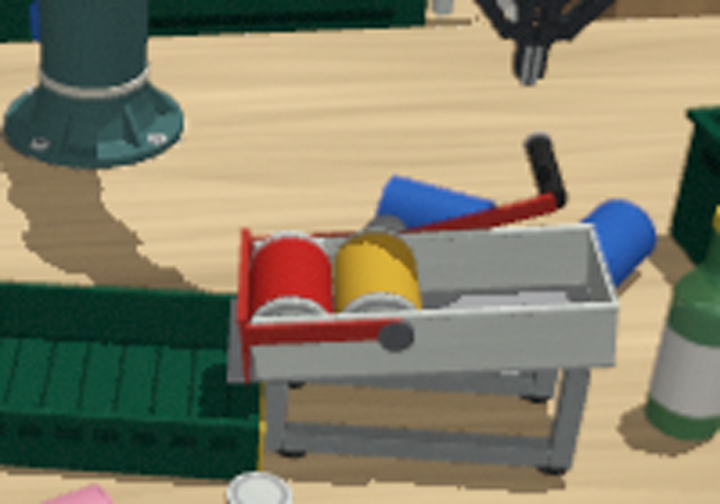

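The fingers, shut at (530,75), are above the grip at (545,170). The tray is home at the plate, and both tins are still behind the gate. Next I approach the grip.

Call:
{"fn": "apply_moves", "kwargs": {"series": [[-0.002,0.01,0.02,0,0,0,0],[-0.002,0.01,0.04,0,0,0,0],[-0.002,0.01,0.06,0,0,0,0],[-0.002,0.01,0.08,0,0,0,0],[-0.002,0.01,0.09,0,0,0,0],[-0.002,0.01,0.096,0,0,0,0],[-0.002,0.01,0.096,0,0,0,0],[-0.002,0.01,0.096,0,0,0,0]]}}

```text
clock: 9.83
eef_pos: [0.4915, 0.3468, 0.2249]
tool_rot: [0.28, 3.127, 0.006]
ft_force: [0.2, -0.3, -0.0]
grip_width: -0.0003
gripper_force: 0.0
```

```bash
python3 - <<'E'
from h import *
import numpy as np
o0=np.array([.5717,.0966]);a=np.radians(10.2);M=np.array([[np.cos(a),np.sin(a)],[-np.sin(a),np.cos(a)]])
yp=.255-.1404
for th in (0,.12,.24,.36,.5,.6,.72):
    ph=.36-th; g=o0+M@[-.131,yp+.15*np.cos(ph)]; print(th,end=" ");go([*g,.142+.15*np.sin(ph)+.012],10.2)
E
```

```text
0 shift [0.013  0.0381 0.0302] turn [ 0.0049  0.0022 -0.0005] F [ 0.2 -0.3 -0. ] t 9.83 tcp [0.4915 0.3468 0.2249]
0.12 shift [0.0131 0.0468 0.0588] turn [ 0.0049  0.0022 -0.0005] F [ 0.2 -0.3 -0. ] t 9.83 tcp [0.4915 0.3468 0.2249]
0.24 shift [0.0131 0.0521 0.0884] turn [ 0.0049  0.0022 -0.0005] F [ 0.2 -0.3 -0. ] t 9.83 tcp [0.4915 0.3468 0.2249]
0.36 shift [0.0132 0.0538 0.1183] turn [ 0.0049  0.0022 -0.0005] F [ 0.2 -0.3 -0. ] t 9.83 tcp [0.4915 0.3468 0.2249]
0.5 shift [0.0133 0.0512 0.1532] turn [ 0.0049  0.0022 -0.0005] F [ 0.2 -0.3 -0. ] t 9.83 tcp [0.4915 0.3468 0.2249]
0.6 shift [0.0133 0.0464 0.1777] turn [ 0.0049  0.0022 -0.0005] F [ 0.2 -0.3 -0. ] t 9.83 tcp [0.4915 0.3468 0.2249]
0.72 shift [0.0133 0.0374 0.2063] turn [ 0.0049  0.0022 -0.0005] F [ 0.2 -0.3 -0. ] t 9.83 tcp [0.4915 0.3468 0.2249]
```

Call:
{"fn": "apply_moves", "kwargs": {"series": [[0.004,0.012,0,0,0,0,0],[0.009,0.026,0,0,0,0,0],[0.013,0.038,0,0,0,0,0],[0.013,0.039,0,0,0,0,0],[0.013,0.039,0.005,0,0,0,0],[0.013,0.039,0.012,0,0,0,0],[0.013,0.039,0.02,0,0,0,0],[0.013,0.039,0.025,0,0,0,0]]}}

```text
clock: 10.5
eef_pos: [0.4874, 0.3711, 0.209]
tool_rot: [0.279, 3.128, 0.004]
ft_force: [-0.3, -1.2, 0.2]
grip_width: 0.0
gripper_force: 0.0
```

```bash
python3 -c "
from h import *
go([.484,.37,.207],10.2)"
```

```text
shift [ 0.0053 -0.0028  0.0033] turn [0.0034 0.0012 0.    ] F [-0.3 -1.2  0.2] t 10.5 tcp [0.4874 0.3711 0.209 ]
```

Call:
{"fn": "apply_moves", "kwargs": {"series": [[0.002,0.002,0.008,0,0,0,0],[0.002,0.004,0.018,0,0,0,0],[0.002,0.007,0.028,0,0,0,0],[0.002,0.01,0.038,0,0,0,0],[0.002,0.012,0.048,0,0,0,0],[0.002,0.013,0.058,0,0,0,0],[0.002,0.014,0.068,0,0,0,0],[0.002,0.015,0.078,0,0,0,0]]}}

```text
clock: 11.17
eef_pos: [0.4899, 0.3839, 0.165]
tool_rot: [0.278, 3.124, 0.015]
ft_force: [-1.4, 2.3, 11.0]
grip_width: 0.0001
gripper_force: 5.2
```

```bash
python3 - <<'E'
from h import *
o=env.get_obs();print(o["ft_force"],o["torque"])
p,d=cap("scene"); q=cv2.resize(p[120:260,230:430],None,fx=3.6,fy=3.6,interpolation=cv2.INTER_CUBIC); cv2.imwrite("pics/s3.png",q[...,::-1])
go([.484,.371,.101],10.2)
E
```

```text
[-1.40282659  2.32621159 10.95947798] [0.5342553  0.26587062 0.02554578]
shift [ 0.0061 -0.0238  0.1045] turn [0.012  0.0056 0.0013] F [1.8 2.7 3.9] t 11.22 tcp [0.4897 0.3839 0.1638]
```

View pics/s3.png

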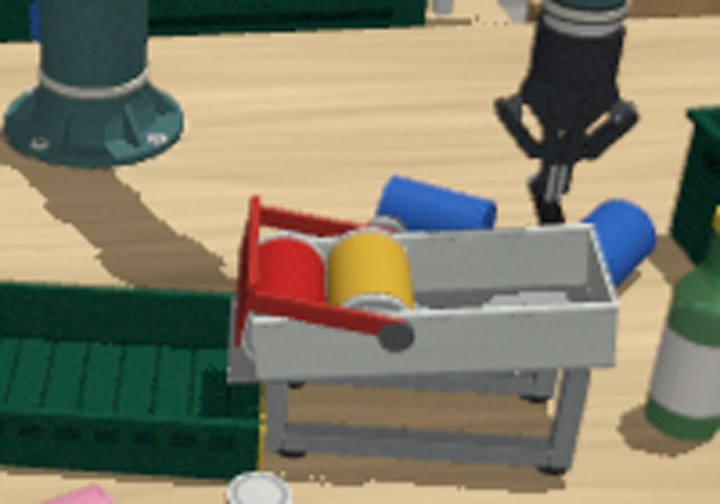

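The lever is going down and the gate is rising at (250,260). The fingers sit slightly to the +y side of the grip at (550,185). I'll keep pressing, easing back in y.

Call:
{"fn": "apply_moves", "kwargs": {"series": [[0,-0.004,0.01,0,0,0,0],[0,-0.006,0.02,0,0,0,0],[0,-0.008,0.03,0,0,0,0],[0,-0.01,0.04,0,0,0,0],[0,-0.013,0.05,0,0,0,0],[0,-0.016,0.06,0,0,0,0],[0,-0.019,0.07,0,0,0,0],[0,-0.022,0.08,0,0,0,0]]}}

```text
clock: 11.88
eef_pos: [0.489, 0.374, 0.1175]
tool_rot: [0.275, 3.121, 0.022]
ft_force: [0.7, 5.5, 7.0]
grip_width: -0.0002
gripper_force: 3.6
```

```bash
python3 -c "
from h import *
go([.484,.369,.101],10.2)"
```

```text
shift [ 0.007  -0.01    0.0273] turn [0.0189 0.0095 0.0026] F [0.7 5.5 7. ] t 11.88 tcp [0.489  0.374  0.1175]
```

Call:
{"fn": "apply_moves", "kwargs": {"series": [[0,-0.002,0.004,0,0,0,0],[0,-0.004,0.008,0,0,0,0],[0,-0.006,0.012,0,0,0,0],[0,-0.008,0.016,0,0,0,0],[0,-0.009,0.02,0,0,0,0],[0,-0.009,0.021,0,0,0,0],[0,-0.009,0.021,0,0,0,0],[0,-0.009,0.021,0,0,0,0]]}}

```text
clock: 12.55
eef_pos: [0.486, 0.3635, 0.1029]
tool_rot: [0.278, 3.126, 0.008]
ft_force: [0.4, 0.6, 3.4]
grip_width: 0.0
gripper_force: 1.4
```

```bash
python3 - <<'E'
from h import *
o=env.get_obs();print(o["ft_force"])
p,d=cap("scene"); P=cloud("scene",d);q=cv2.resize(p[120:260,200:430],None,fx=3.4,fy=3.4,interpolation=cv2.INTER_CUBIC); cv2.imwrite("pics/s4.png",q[...,::-1])
go([.484,.369,.101],10.2)
E
```

```text
[0.38678532 0.58064839 3.36709727]
shift [0.0046 0.0091 0.003 ] turn [0.006  0.0033 0.0003] F [ 0.1 -0.2  2.7] t 12.6 tcp [0.4857 0.3631 0.1028]
```

View pics/s4.png

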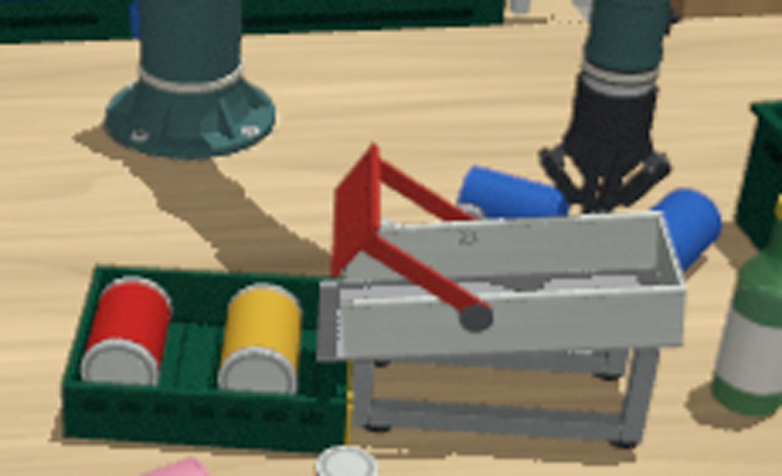

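Both tins lie in the tray at (127,330) and (260,340). The gate is up and the force has dropped past the click. I'll check the lever angle from the red arm's slope.

```bash
cat > l.py <<'E'
from h import *
o0=np.array([.5717,.0966]);a=np.radians(10.2)
def ang(p,d):
    P=cloud("scene",d);p=p.astype(int);D=P[...,:2]-o0;X=D@[np.cos(a),-np.sin(a)];Y=D@[np.sin(a),np.cos(a)];Z=P[...,2]
    m=(p[...,0]>90)&(p[...,1]<50)&(p[...,2]<50)&(X>.058)&(X<.085)&(Y>0)&(Y<.105)&(Z>.1)
    c=np.polyfit(Y[m],Z[m],1);return m.sum(),np.degrees(np.arctan(c[0])),cv2.fitLine(np.c_[Y[m],Z[m]].astype(np.float32),cv2.DIST_HUBER,0,.01,.01).ravel()
r=[]
for k in(0,1):
    if k==0: p=cv2.cvtColor(cv2.imread("pics/scene0.png"),cv2.COLOR_BGR2RGB);d=np.load("scene0.npy")
    else: p,d=cap("scene","pics/scene_end.png")
    s=ang(p,d);v=s[2][:2];r.append(np.arctan(v[1]/v[0]));print(s[:2],r[-1])
print("lever",r[0]-r[1]);go([.484,.369,.101],10.2)
E
python3 l.py; python3 m.py e | grep scene
```

```text
(np.int64(152), np.float64(7.002767276603052)) 0.13613322
(np.int64(214), np.float64(-31.758527944489217)) -0.57882583
lever 0.714959
shift [0.0043 0.0096 0.0027] turn [0.0053 0.0028 0.0003] F [0.3 0.4 3. ] t 12.65 tcp [0.4855 0.3628 0.1026]
scene plate 22 0.04464593175291247 0.09952368146438562 0.00954183315160438
scene side 1 deg -1.18 x at ends -0.09521682883968542 -0.10052035081683869
scene side 2 deg 0.47 x at ends 0.09998854754085156 0.10211569239947128
scene tray y -0.25043069335047413 0.00635868380367317
```

Call:
{"fn": "apply_moves", "kwargs": {"series": [[0,0,0.001,0,0,0,0],[0,0,0.002,0,0,0,0],[0,0,0.002,0,0,0,0],[0,0,0.002,0,0,0,0],[0,0,0.002,0,0,0,0],[0,0,0.002,0,0,0,0],[0,0,0.002,0,0,0,0],[0,0,0.002,0,0,0,0]]}}

```text
clock: 13.42
eef_pos: [0.4852, 0.3624, 0.1014]
tool_rot: [0.279, 3.127, 0.005]
ft_force: [0.5, -1.3, 6.2]
grip_width: -0.0001
gripper_force: 2.6
```

```bash
python3 l.py; python3 - <<'E'
import cv2
cv2.imwrite("pics/end.png",cv2.resize(cv2.imread("pics/scene_end.png")[120:300,100:470],(800,390),interpolation=cv2.INTER_CUBIC))
E
```

```text
(np.int64(152), np.float64(7.002767276603052)) 0.13613322
(np.int64(211), np.float64(-31.79288902942538)) -0.5857606
lever 0.7218938
shift [0.004  0.0105 0.0008] turn [0.0043 0.0022 0.0002] F [-0.3 -0.8  6.2] t 13.47 tcp [0.4852 0.3624 0.1014]
```

View pics/end.png

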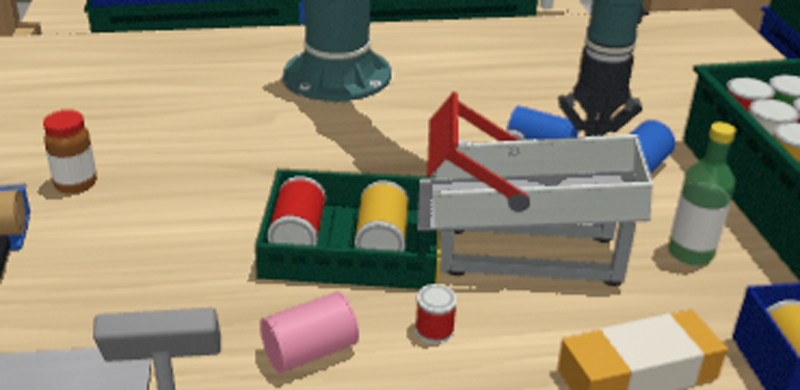

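The picture shows both tins in the tray at (298,212) and (380,215), the tray home at the plate, the bystanders unmoved, and the lever at about 0.72 rad, held. Handing in.

```bash
python3 -c "
from cell import env
print(env.close_job())"
```

```text
the job is handed in; nothing more can be done
None
```

The job is handed in at about 13.5 s: the tray is home against the stop plate and released, both tins are in it, and the lever is held on the third notch (measured about 0.72 rad), with the other goods appearing unmoved in the last picture.

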